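Clear behind the label printer and flip its lid open

TASK

The label printer is to be reloaded, but a small carton stands on end right behind it where the lid has to swing. With the fingertips push the carton sideways along the table, keeping it upright, until none of it is behind the printer any more; then lift the lid by one of the finger lips on its sides and flip it back past its balance point, so that it stays wide open by itself when you let go. Only push and nudge, gently: do not pinch or pick up anything, do not tip the loose printer or shove it out of its place, and leave the other things on the table where they are.

Things in the scene. Friction and masses are not known exactly. Their poses are not given: they have to be found in the camera images.
- printer: Cream desktop label printer, 192 x 118 mm, 91 mm high with the lid shut, 0.94 kg, standing loose on the table. Origin: centre of its underside; x to its rear, y to its left seen from the front, z up. Its front with the paper slot (-x) faces the robot. Solid body from x -69 to +96 mm, y +-59 mm; only a paper label reaches farther forward.
- printer_lid (a joint): The printer's lid, hinged along its rear: 0 shut, 1.745 rad wide open at its stop, leaning back. No latch; mass 0.14 kg, next to no friction: lifting takes under 1 N at a lip. Balance point at 1.32 rad: below it the lid falls shut, above it falls open. Opening, it sweeps up to 45 mm behind the printer, 50 to 180 mm up; the carton close behind stops it before the balance point.
- lid_hinge (a point): Centre of the lid's hinge axis, which runs along the printer's y. In the printer's frame it lies at x +92, y 0, z +50 mm.
- lip_left (a point): Middle of the underside of the left finger lip (printer's +y side), a ledge 36 mm long (printer's x), 4 mm thick, sticking out 19 mm from the lid's side (to y 77 mm), with nothing between it and the table 54 mm below. With the lid shut it is at x -20, y +68, z +54 mm in the printer's frame; it moves with the lid, at 112 mm from the hinge axis.
- lip_right (a point): The same on the right finger lip (printer's -y side): x -20, y -68, z +54 mm in the printer's frame with the lid shut.
- carton: Plain brown carton standing on end close behind the printer: 107 mm high, 68 mm wide (along the printer's y), 49 mm deep (along x), 0.2 to 0.42 kg. Its own y axis is its upright long axis. Origin: centre of its side towards the printer, 53.5 mm up. Table friction about 0.6: pushed at more than 45 mm height it may topple. The feet of the monitor behind, 5 mm high, begin at 0.67 m from the robot.
- carton_mid (a point): Centre of the carton (the middle of its volume), 53.5 mm above the table when it stands.
- new_roll: White roll of labels standing on end, 73 mm across, 42 mm high, close by one side of the printer. Origin: centre of its underside. To be left alone.
- usb: Green USB stick lying flat, 56 x 18 x 8 mm, close by the printer's other side. Origin: centre of its underside. To be left alone.
- tape: Roll of yellow packing tape lying flat, 99 mm across, 45 mm high, at the table's front edge, right. Origin: centre of its underside. To be left alone.
- tester: Handheld tester in a black rubber jacket, 142 x 65 x 30 mm, to the right. Origin: centre of its underside. To be left alone.
- board: Green circuit board, 90 x 130 x 22 mm, at the left. Origin: centre of its underside. To be left alone.
Things that resemble listed ones, but are neither listed nor needed, are in the scene too. Of the things shaped like the printer, the cream one is meant.

How it is judged:
By the outcome, as a careful person would: the job done as asked, in the order asked, and still so for the second after the job is handed in, with the robot touching nothing.
It also fails if it takes over 61 s, if anything falls off the work surface, if the arm or the gripper's body presses on something with over 40 N, if the wrist force passes 120 N, or if a joint passes its speed limit or range.

ROBOT

A 6-joint arm with a two-finger parallel gripper is mounted at the origin on a cart in front of the work surface, level with it; the furniture and walls round the work are solid. World frame = base frame: x ahead of the robot, y to its left, z up, the work surface at z = 0. Lengths are in mm, angles in rad, forces in N, time in s.
With the tool pointing down it reaches from about 275 to 750 mm from the base axis. Payload 10.2 kg.
Tool frame: the origin (TCP) lies at the very end of the fingers, on their centre line; the grasp point (between the pads) lies 19 mm behind it; z points along the fingers, y is the line along which they close (so a half turn about z gives the same grasp; the last joint's range is limited). The gripper opens to 85 mm and grips with 20 to 120 N. Pads are 22 mm wide; open, the fingers measure 114 mm over their backs; the gripper's body (76 mm by 85 mm) begins 54 mm behind the grasp point. The pads swing forward as they close: fully open they stand 13 mm farther back than shut.
Start: joints at [-1.376, 0.313, 1.498, -0, 1.331, -0.223], TCP at [213.007, -479.853, 195.294] pointing down, gripper open.
Joint ranges: [-2.94, 2.94], [-0.97, 2.17], [0.19, 2.56], [-1.23, 4.37], [0.02, 3.11], [-2.88, 2.88]. Speed limits (rad/s): [2.39, 2.39, 3.01, 3.14, 3.14, 3.14].

INTERFACE

Orientations are given as a unit quaternion [w, x, y, z].
In Python, from rig import * gives the robot as it stands. The module is installed in compiled form; this text tells all that it offers.
- The arm moves only by the shell command python3 -m crank 'ROWS' [FORCE]. ROWS is JSON, a list that holds one entry, the list of rows, each a list of 7 numbers: the shift along the tool's x, y, z in units of 25 mm (1.0 is 25 mm), then the turn, a rotation vector about the tool's x, y, z in units of 8 degrees (1.0 is 8 degrees), then the finger opening in mm, from 0 to 85.4. A call has exactly 8 rows; each row shifts and turns the commanded pose from where the row before left it, along the tool's axes as they then stand; what a row does not reach is not made up. A row lasts 1/10 s, in which the tool goes at most 50 mm and 8.59 degrees, less where a joint would pass 70% of its speed; a pose out of reach is approached as far as the arm can. A call is refused whole if a number of a shift passes 1 or a number of a turn 1, either way. A call with a gripper value outside its range is refused whole. The fingers move at their own pace and stop on an object; FORCE is the grip in N (left out, the last holds). Time passes only in rows, so rows that do not move let the fingers close, or fill a call up. It gives the time, the measured TCP pose, the force, the opening and the grip force at its end, in the units of the state.
- sense(): the state, without advancing time (a new reading comes with each control period).
- capture(name): name is "scene" or "top" or "wrist"; returns the picture (420x560x3 uint8, blue, green, red); there is no depth.
- camera_model(name): a dict with "fx", "fy", "cx", "cy" (pixels), "world_from_camera" (4x4, takes a point from camera to world coordinates); the wrist camera has in their place "T_tool_cam" (4x4, takes a point from camera to tool coordinates, whose origin is the TCP and whose axes are the flange's). Camera axes: x right, y up, looking along -z (the intrinsics and any distortion apply to the point x, -y, -z); pixel columns grow to the right and rows downward; lengths in mm; the calibration is good to about 2 mm. The wrist camera is an equidistant fisheye: a pixel r from the principal point sees the ray r / f radians off the axis. A picture is of the moment at which its call begins: read the wrist's pose just before it. camera_model takes no time and is no camera call.
- finish_job(): hands the job in; it is judged then, once.
The state is a dict: "time_s": time; "joints": joint angles; "dq": joint speeds; "tau": joint torques, N m; "eef_pos": TCP position; "ee_rot": TCP orientation; "force": force on the tool from outside, world axes, zero at the start; "wrist_torque": the same for the moment, N m; "grip_width": opening from 0.0 (shut) to 1.0 (fully open); "grip_force": force on a finger pad.
Only numpy, scipy, OpenCV 4.12 (cv2) and the standard library are available. Lean on these libraries where they do the work, as an engineer would, in place of code of your own. Each camera call takes 0.05 s, during which the arm holds its last target. There are 200 camera calls.

## Working session

There is one attempt and no reset: what is moved stays moved. The work goes in short steps, Python scripts to look and compute and a shell command to move; the robot and the scene stay as the last step left them, time stands still between calls to the robot, and variables do not carry over. Pictures are saved under pics/ and viewed, at most 10 in all, crops included, and the job is handed in when it is done.

```bash
mkdir -p pics
python3 - <<'E'
from rig import *
import cv2
for n in("scene","top"):
    cv2.imwrite(f"pics/{n}0.png",capture(n)); m=camera_model(n); print(n,m)
print(camera_model("wrist")); s=sense(); print(s["time_s"],s["eef_pos"],s["ee_rot"],s["force"],s["grip_width"])
E
```

```text
scene {'fx': 437.8959726836779, 'fy': 437.8959726836779, 'cx': 278.9422359445736, 'cy': 211.6391571108979, 'world_from_camera': array([[-8.88471294e-01,  2.48083247e-01, -3.86100327e-01,
        -4.30843355e+00],
       [-4.58545299e-01, -5.14410791e-01,  7.24650086e-01,
         7.37663619e+02],
       [-1.88406282e-02,  8.20875289e-01,  5.70796628e-01,
         7.31127964e+02],
       [ 0.00000000e+00,  0.00000000e+00,  0.00000000e+00,
         1.00000000e+00]])}
top {'fx': 533.0089849207416, 'fy': 533.0089849207416, 'cx': 281.7672636138845, 'cy': 212.02137367257308, 'world_from_camera': array([[ 2.14622292e-02,  9.98357663e-01, -5.31163828e-02,
         4.07463555e+02],
       [-9.99379250e-01,  2.29081550e-02,  2.67643523e-02,
        -9.26586816e+01],
       [ 2.79371945e-02,  5.25089882e-02,  9.98229592e-01,
         1.18966901e+03],
       [ 0.00000000e+00,  0.00000000e+00,  0.00000000e+00,
         1.00000000e+00]])}
{'fx': 325.19226210127806, 'fy': 325.19226210127806, 'cx': 276.944076265003, 'cy': 210.8600470984155, 'T_tool_cam': array([[-3.87198614e-04,  9.59194947e-01,  2.82745299e-01,
         7.15713131e+01],
       [ 9.99999918e-01,  3.37509772e-04,  2.24445513e-04,
         7.45882368e-01],
       [ 1.19857700e-04,  2.82745363e-01, -9.59194999e-01,
        -1.78342195e+02],
       [ 0.00000000e+00,  0.00000000e+00,  0.00000000e+00,
         1.00000000e+00]])}
0.1 [ 212.95260355 -479.5842991   194.8078129 ] [-5.70589398e-04  9.78261351e-01  2.07375029e-01  3.87068354e-06] [0.21157685 0.59719759 0.09930764] 1.002411634126743
```

View pics/scene0.png

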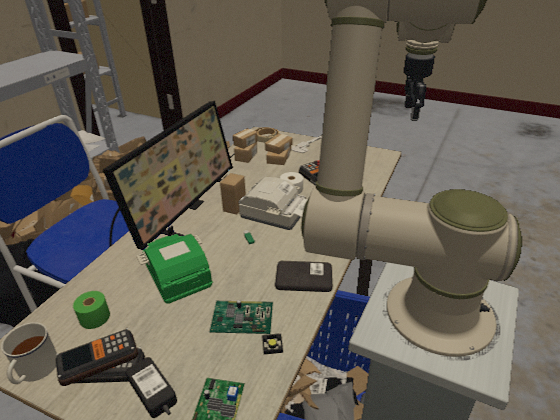

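View pics/top0.png

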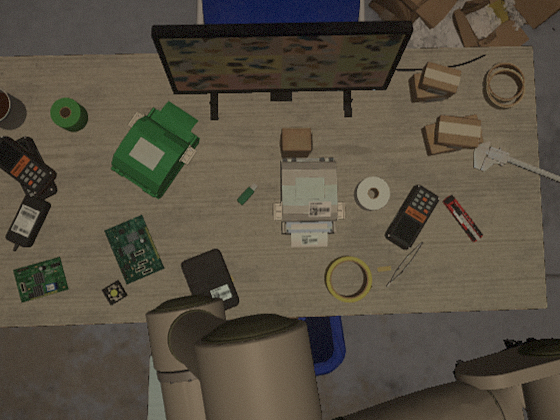

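The scene view shows the carton at (233,193) behind the cream printer at (275,202). The top view shows the carton at (297,141), printer at (310,200), lips at about (278,210) and (342,210), roll at (373,193), USB stick at (247,194). I'll enlarge both.

Run:
```python
import cv2
t=cv2.imread("pics/top0.png")[80:260,220:410]; s=cv2.imread("pics/scene0.png")[155:255,205:335]
cv2.imwrite("pics/t1.png",cv2.resize(cv2.convertScaleAbs(t,alpha=1.3),None,fx=3.3,fy=3.3,interpolation=2))
cv2.imwrite("pics/s1.png",cv2.resize(cv2.convertScaleAbs(s,alpha=1.3),None,fx=6,fy=6,interpolation=2))
```

```text
(no output)
```

View pics/t1.png

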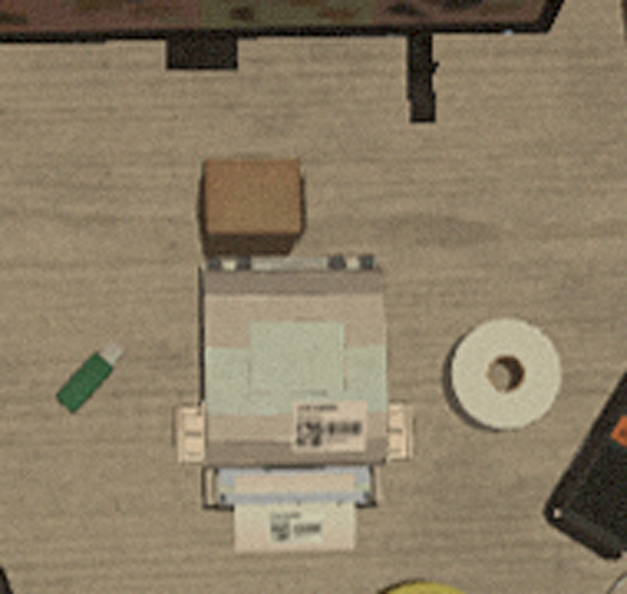

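View pics/s1.png

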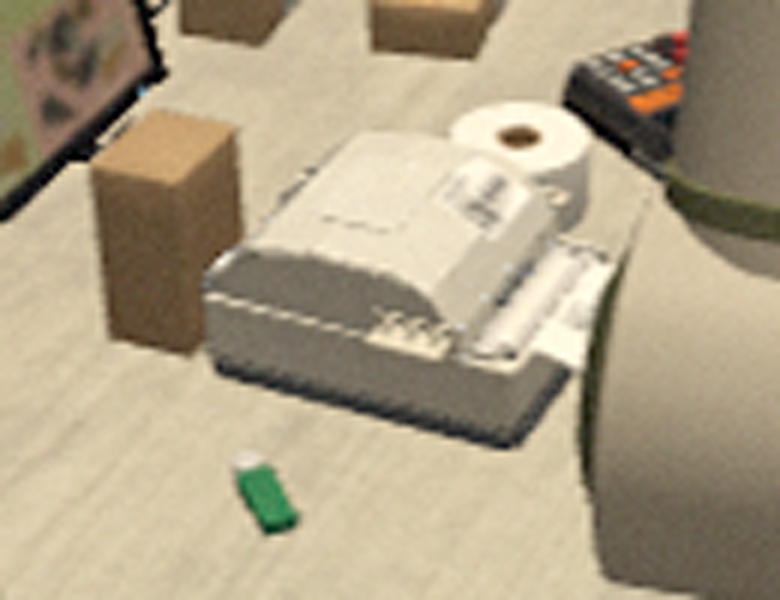

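```bash
cat > h.py <<'E'
import numpy as np
from rig import *
M={n:camera_model(n) for n in("top","scene")}
def ray(n,u,v):
    m=M[n];T=m["world_from_camera"];d=T[:3,:3]@np.array([(u-m["cx"])/m["fx"],-(v-m["cy"])/m["fy"],-1]);return T[:3,3],d/np.linalg.norm(d)
def t(u,v):return ray("top",220+u/3.3-.35,80+v/3.3-.35)
def s(u,v):return ray("scene",205+u/6-.42,155+v/6-.42)
def onz(r,z):return (r[0]+r[1]*(z-r[0][2])/r[1][2]).round(1)
def tri(a,b):
    A=sum(np.eye(3)-np.outer(d,d) for _,d in(a,b));B=sum((np.eye(3)-np.outer(d,d))@o for o,d in(a,b))
    p=np.linalg.solve(A,B);return p.round(1),round(abs((a[0]-b[0])@np.cross(a[1],b[1])/np.linalg.norm(np.cross(a[1],b[1]))),1)
E
python3 - <<'E'
from h import *
print("carton corners tri RL,FL,FR,RR")
for a,b in [((205,158),(90,160)),((203,235),(172,185)),((302,235),(240,130)),((300,158),(160,108))]:print(tri(t(*a),s(*b)),onz(t(*a),107),onz(s(*b),107))
print("carton base",onz(s(110,345),0),onz(s(195,355),0), onz(t(208,253),0),onz(t(297,253),0))
print("lip L outer rear/front",tri(t(177,406),s(370,338)),tri(t(179,463),s(447,355)))
print("tops z58",[onz(t(*p),58) for p in((177,406),(179,463),(412,404),(411,460))])
print("scene",onz(s(370,338),58),onz(s(447,355),58))
print("printer base L rear/front",onz(s(215,370),0),onz(s(513,446),0))
print("usb",[onz(t(*p),8) for p in((121,345),(68,410))],"roll",onz(t(505,374),42))
print("foot R",onz(t(423,122),5),onz(t(203,68),5))
print("tape",onz(ray("top",349,279),45),"tester",onz(ray("top",412,216),30))
E
```

```text
carton corners tri RL,FL,FR,RR
(array([ 638.7, -118.4,  104.1]), np.float64(1.3)) [ 638.6 -118.   107. ] [ 635.1 -114.6  107. ]
(array([ 591.6, -117.5,  103.2]), np.float64(1.3)) [ 590.4 -117.8  107. ] [ 588.6 -112.2  107. ]
(array([ 593.4, -179.8,   99.2]), np.float64(0.3)) [ 592.  -179.3  107. ] [ 586.2 -168.5  107. ]
(array([ 640. , -178.5,  100.7]), np.float64(3.7)) [ 640.3 -177.1  107. ] [ 631.8 -169.9  107. ]
carton base [ 637.3 -117.1    0. ] [ 595.3 -128.     0. ] [ 596.2 -123.9    0. ] [ 597.8 -184.6    0. ]
lip L outer rear/front (array([ 485.7, -105.3,   57.2]), np.float64(3.5)) (array([ 448.4, -107.7,   57.7]), np.float64(4.6))
tops z58 [array([ 487.2, -104.5,   58. ]), array([ 450.4, -106.6,   58. ]), array([ 492. , -256.6,   58. ]), array([ 455.7, -256.5,   58. ])]
scene [ 483.5 -105.    58. ] [ 446.2 -108.3   58. ]
printer base L rear/front [ 579.9 -121.4    0. ] [ 424.1 -129.6    0. ]
usb [array([531. , -66.4,   8. ]), array([486.3, -31.9,   8. ])] roll [ 514.4 -320.    42. ]
foot R [ 689.4 -268.8    5. ] [ 722.4 -117.7    5. ]
tape [ 327.9 -270.7   45. ] tester [ 467.  -409.7   30. ]
```

Measured: printer origin is about (491,-180), yaw about 2.5°. The carton spans x 592..641 and y -118..-186, so it's left of centre and the short way out is +y. The plan is to turn the tool, tilt it about 20° and push from the carton's right side.

```bash
cat > to.py <<'E'
import sys
import numpy as np
from scipy.spatial.transform import Rotation as Ro
from rig import *
# usage: to.py x y z azimuth tilt  -> needed shift (tool axes, 25 mm) and turn (8 deg); tilt leans fingertips to tool +x
x,y,z,az,ti=map(float,sys.argv[1:6]); s=sense(); q=s["ee_rot"]; R=Ro.from_quat([q[1],q[2],q[3],q[0]])
a=np.radians(az); T=Ro.from_matrix(np.array([[np.cos(a),np.sin(a),0],[np.sin(a),-np.cos(a),0],[0,0,-1]]).T.T)*Ro.from_rotvec([0,np.radians(ti),0])
d=np.array([x,y,z])-s["eef_pos"]
print("t",s["time_s"],"pos",s["eef_pos"].round(1),"F",np.round(s["force"],2))
print("turn",(np.degrees((R.inv()*T).as_rotvec())/8).round(2),"shift now",(R.inv().apply(d)/25).round(2),"shift after turn",(T.inv().apply(d)/25).round(2),"q",np.round(s["joints"],2))
E
python3 -m crank '[[[0,0,-0.5,0,0,-1,0],[0,0,-0.5,0,0,-1,0],[0,0,0,0,0,-1,0],[0,0,0,0,0,-1,0],[0,0,0,0,0,-1,0],[0,0,0,0,0,-1,0],[0,0,0,0,0,-1,0],[0,0,0,0,0,-1,0]]]'
python3 -m crank '[[[0,0,0,0,0,-0.5,0],[0,0,0,0,0,0,0],[0,0,0,0,0,0,0],[0,0,0,0,0,0,0],[0,0,0,0,0,0,0],[0,0,0,0,0,0,0],[0,0,0,0,0,0,0],[0,0,0,0,0,0,0]]]'
python3 to.py 622 -260 220 92 0
```

```text
time_s: 0.9
eef_pos: [213.0, -479.7, 220.0]
ee_rot: [-0.0, 0.718, 0.696, 0.0]
force: [-0.7, -0.2, -0.6]
grip_width: 0.001
grip_force: 0.0
time_s: 1.7
eef_pos: [213.0, -479.8, 220.3]
ee_rot: [0.0, 0.695, 0.719, -0.0]
force: [-0.5, -0.3, 0.8]
grip_width: 0.001
grip_force: 0.0
t 1.7 pos [ 213.  -479.8  220.3] F [-0.55 -0.29  0.79]
turn [ 0.    0.   -0.01] shift now [8.240e+00 1.665e+01 1.000e-02] shift after turn [8.220e+00 1.666e+01 1.000e-02] q [-1.38  0.3   1.46  0.    1.39 -1.41]
```

```bash
for i in 1; do
python3 -m crank '[[[0.49,1,0,0,0,0,0],[0.49,1,0,0,0,0,0],[0.49,1,0,0,0,0,0],[0.49,1,0,0,0,0,0],[0.49,1,0,0,0,0,0],[0.49,1,0,0,0,0,0],[0.49,1,0,0,0,0,0],[0.49,1,0,0,0,0,0]]]'
python3 -m crank '[[[0.49,1,0,0,0,0,0],[0.49,1,0,0,0,0,0],[0.49,1,0,0,0,0,0],[0.49,1,0,0,0,0,0],[0.49,1,0,0,0,0,0],[0.49,1,0,0,0,0,0],[0.49,1,0,0,0,0,0],[0.49,1,0,0,0,0,0]]]'
done
python3 to.py 622 -245 150 92 20
```

```text
time_s: 2.5
eef_pos: [410.6, -374.5, 220.3]
ee_rot: [0.0, 0.695, 0.719, -0.0]
force: [0.0, -0.1, -0.3]
grip_width: -0.002
grip_force: 0.0
time_s: 3.3
eef_pos: [607.1, -269.8, 220.2]
ee_rot: [-0.0, 0.695, 0.719, -0.0]
force: [0.5, 0.6, 0.5]
grip_width: 0.003
grip_force: 0.0
t 3.3 pos [ 607.1 -269.8  220.2] F [0.55 0.62 0.5 ]
turn [ 0.    2.5  -0.01] shift now [0.97 0.63 2.81] shift after turn [-0.05  0.63  2.97] q [-0.59  0.63  0.96 -0.    1.55 -0.63]
```

```bash
python3 -m crank '[[[0,0,0,0,1,0,0],[0,0,0,0,1,0,0],[0,0,0,0,0.5,0,0],[0,0.6,0,0,0,0,0],[0,0,1,0,0,0,0],[0,0,1,0,0,0,0],[0,0,1,0,0,0,0],[0,0,0,0,0,0,0]]]'
python3 to.py 622 -225 30 92 20
python3 - <<'E'
from rig import *
import cv2
cv2.imwrite("pics/w2.png",cv2.resize(capture("wrist"),None,fx=1.4,fy=1.4))
E
```

```text
time_s: 4.1
eef_pos: [619.2, -242.6, 146.7]
ee_rot: [-0.128, 0.684, 0.708, 0.12]
force: [-0.2, -0.0, 0.8]
grip_width: 0.001
grip_force: 0.0
t 4.1 pos [ 619.2 -242.6  146.7] F [-0.25 -0.04  0.85]
turn [-0.03 -0.03 -0.01] shift now [-0.96  0.16  4.62] shift after turn [-0.94  0.13  4.63] q [-0.67  0.79  0.9   0.27  1.68 -0.7 ]
```

View pics/w2.png

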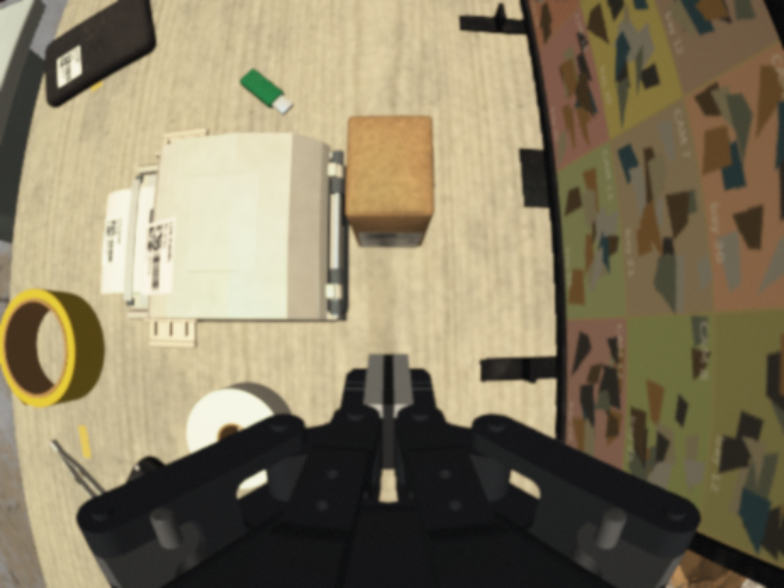

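The wrist view shows a free strip behind the printer to the right of the carton (right face near (390,240)), with the fingertips at (389,355). The monitor's feet begin at column ~480, so I can descend.

```bash
python3 -m crank '[[[-0.2,0.1,0.9,0,0,0,0],[-0.2,0,0.9,0,0,0,0],[-0.2,0,0.9,0,0,0,0],[-0.2,0,0.9,0,0,0,0],[-0.2,0,0.5,0,0,0,0],[0,0,0.3,0,0,0,0],[0,0,0,0,0,0,0],[0,0,0,0,0,0,0]]]'
python3 to.py 622 -105 32 92 20
```

```text
time_s: 4.95
eef_pos: [622.9, -230.6, 39.2]
ee_rot: [-0.124, 0.684, 0.708, 0.121]
force: [-0.4, 0.0, 0.7]
grip_width: -0.002
grip_force: 0.0
t 4.95 pos [ 622.9 -230.6   39.2] F [-0.39  0.04  0.7 ]
turn [ 0.01  0.01 -0.  ] shift now [4.62 0.13 1.98] shift after turn [4.62 0.14 1.99] q [-0.65  0.87  1.04  0.27  1.46 -0.75]
```

```bash
python3 -m crank '[[[-0.1,0,0.27,0,0,0,0],[0.3,0,0.11,0,0,0,0],[0.3,0,0.11,0,0,0,0],[0.22,0,0.08,0,0,0,0],[0.15,0,0.055,0,0,0,0],[0.15,0,0.055,0,0,0,0],[0.15,0,0.055,0,0,0,0],[0.15,0,0.055,0,0,0,0]]]'
python3 -m crank '[[[0.15,0,0.055,0,0,0,0],[0.15,0,0.055,0,0,0,0],[0.15,0,0.055,0,0,0,0],[0.15,0,0.055,0,0,0,0],[0.15,0,0.055,0,0,0,0],[0.15,0,0.055,0,0,0,0],[0.15,0,0.055,0,0,0,0],[0.15,0,0.055,0,0,0,0]]]'
python3 to.py 622 -105 32 92 20
python3 - <<'E'
from rig import *
import cv2
cv2.imwrite("pics/w3.png",cv2.resize(capture("wrist"),None,fx=1.2,fy=1.2))
E
```

```text
time_s: 5.75
eef_pos: [621.0, -192.1, 30.7]
ee_rot: [-0.125, 0.685, 0.708, 0.121]
force: [-0.2, 0.3, -0.8]
grip_width: 0.002
grip_force: 0.0
time_s: 6.55
eef_pos: [619.9, -160.1, 30.6]
ee_rot: [-0.125, 0.685, 0.708, 0.121]
force: [-0.7, -1.3, 0.6]
grip_width: -0.003
grip_force: 0.8
t 6.55 pos [ 619.9 -160.1   30.6] F [-0.7  -1.32  0.55]
turn [ 0.    0.   -0.01] shift now [2.09 0.16 0.7 ] shift after turn [2.09 0.16 0.7 ] q [-0.57  0.81  1.18  0.29  1.36 -0.69]
```

View pics/w3.png

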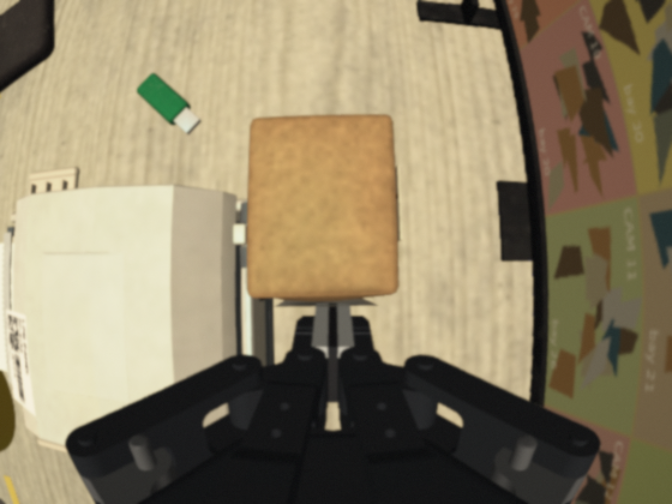

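The carton stands upright and square against the fingertips at about (335,300), sliding along cleanly with 1.3 N. I'll continue for about 58 mm.

```bash
python3 -m crank '[[[0.2,0,0.073,0,0,0,0],[0.2,0,0.073,0,0,0,0],[0.2,0,0.073,0,0,0,0],[0.2,0,0.073,0,0,0,0],[0.2,0,0.073,0,0,0,0],[0.2,0,0.073,0,0,0,0],[0.2,0,0.073,0,0,0,0],[0.2,0,0.073,0,0,0,0]]]'
python3 -m crank '[[[0.2,0,0.073,0,0,0,0],[0.2,0,0.073,0,0,0,0],[0.2,0,0.073,0,0,0,0],[0.15,0,0.055,0,0,0,0],[0.1,0,0.03,0,0,0,0],[0,0,0,0,0,0,0],[-0.3,0,-0.11,0,0,0,0],[-0.7,0,-0.25,0,0,0,0]]]'
python3 -m crank '[[[-0.3,0,-0.8,0,0,0,0],[0,0,-1,0,0,0,0],[0,0,-1,0,0,0,0],[0,0,-1,0,0,0,0],[0,0,-1,0,0,0,0],[0,0,-1,0,0,0,0],[0,0,0,0,0,0,0],[0,0,0,0,0,0,0]]]'
python3 to.py 622 -105 150 92 20
python3 - <<'E'
from rig import *
import cv2
cv2.imwrite("pics/top4.png",capture("top")); cv2.imwrite("pics/t4.png",cv2.resize(cv2.imread("pics/top4.png")[80:260,200:410],None,fx=3.3,fy=3.3,interpolation=2))
cv2.imwrite("pics/sc4.png",capture("scene"))
E
```

```text
time_s: 7.4
eef_pos: [618.5, -117.4, 30.5]
ee_rot: [-0.125, 0.684, 0.708, 0.121]
force: [-0.9, -1.7, 1.0]
grip_width: -0.002
grip_force: 0.9
time_s: 8.2
eef_pos: [618.5, -121.8, 30.5]
ee_rot: [-0.125, 0.684, 0.708, 0.121]
force: [0.0, 0.3, 0.2]
grip_width: 0.0
grip_force: 0.0
time_s: 9.0
eef_pos: [620.3, -179.5, 163.7]
ee_rot: [-0.125, 0.685, 0.708, 0.121]
force: [0.8, 0.5, -0.3]
grip_width: -0.001
grip_force: 0.0
t 9.0 pos [ 620.3 -179.5  163.7] F [ 0.81  0.49 -0.27]
turn [ 0.   -0.   -0.02] shift now [2.61 0.17 1.53] shift after turn [2.61 0.17 1.53] q [-0.59  0.71  1.01  0.28  1.63 -0.64]
```

View pics/t4.png

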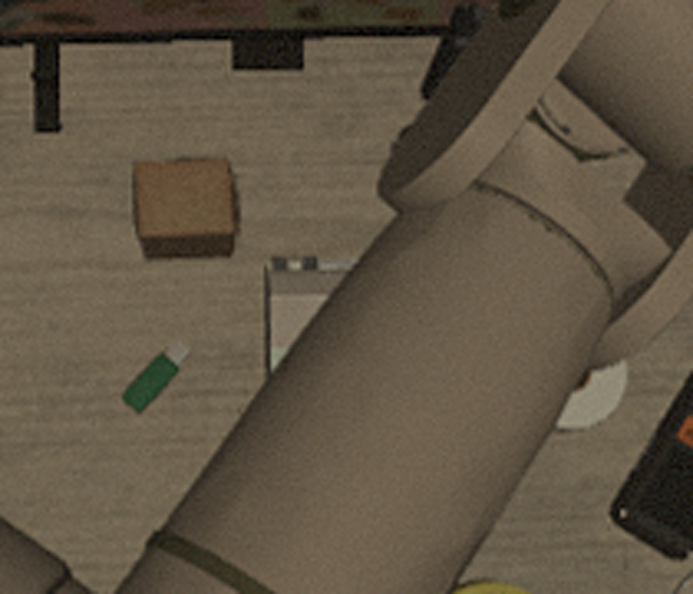

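The carton stands clear to the left of the printer: its base's right edge is at crop x≈237, against ≈267 for the printer's left side (about 20 mm), and the printer is unmoved. Next I go left of the printer and orient the tool for the left lip.

```bash
python3 -m crank '[[[0,0,-0.8,0,-1,0,0],[0,0,-0.8,0,-1,0,0],[0,0,0,0,-0.5,0,0],[0.9,-0.75,0,0,0,0,0],[0.9,-0.75,0,0,0,0,0],[0.9,-0.75,0,0,0,0,0],[0.9,-0.75,0,0,0,0,0],[0.9,-0.75,0,0,0,0,0]]]'
python3 -m crank '[[[0.9,-0.75,0,0,0,0,0],[0.9,-0.75,0,0,0,0,0],[0.9,-0.75,0,0,0,0,0],[0,0,0,0,0,1,0],[0,0,0,0,0,1,0],[0,0,0,0,0,1,0],[0,0,0,0,0,1,0],[0,0,0,0,0,1,0]]]'
python3 -m crank '[[[0,0,0,0,0,1,0],[0,0,0,0,0,1,0],[0,0,0,0,0,1,0],[0,0,0,0,0,1,0],[0,0,0,0,0,1,0],[0,0,0,0,0,1,0],[0,0,0,0,0,0.5,0],[0,0,0,0,0,0,0]]]'
python3 to.py 470 -60 100 0 0
```

```text
time_s: 9.9
eef_pos: [522.1, -79.0, 201.5]
ee_rot: [-0.001, 0.695, 0.719, -0.0]
force: [1.6, -0.6, -0.0]
grip_width: 0.0
grip_force: 0.0
time_s: 10.7
eef_pos: [464.4, -14.4, 201.7]
ee_rot: [-0.001, 0.9, 0.436, -0.001]
force: [0.5, 0.9, -0.4]
grip_width: -0.002
grip_force: 0.0
time_s: 11.5
eef_pos: [464.5, -14.4, 201.8]
ee_rot: [-0.0, 1.0, -0.001, -0.001]
force: [-1.1, -0.2, 0.8]
grip_width: -0.001
grip_force: 0.0
t 11.5 pos [464.5 -14.4 201.8] F [-1.06 -0.24  0.85]
turn [-0.    0.01 -0.01] shift now [0.23 1.82 4.07] shift after turn [0.22 1.82 4.07] q [-0.28  0.18  1.66 -0.    1.31  1.29]
```

```bash
python3 -m crank '[[[0,0,0,-1,0,0,0],[0,0,0,-1,0,0,0],[0,0,0,-1,0,0,0],[0,0,0,-1,0,0,0],[0,0,0,-1,0,0,0],[0,0,0,-1,0,0,0],[0,0,0,-1,0,0,0],[0,0,0,0,0,0,0]]]'
python3 to.py 468 -60 100 0 0
```

```text
time_s: 12.3
eef_pos: [463.9, -13.3, 199.6]
ee_rot: [0.471, 0.882, 0.004, -0.003]
force: [-0.5, 0.0, -0.5]
grip_width: -0.003
grip_force: 0.0
t 12.3 pos [463.9 -13.3 199.6] F [-0.46  0.03 -0.53]
turn [7.02 0.05 0.05] shift now [ 0.19 -2.27  3.77] shift after turn [0.16 1.87 3.98] q [ 0.23  0.43  1.68 -0.95  1.45  2.13]
```

```bash
python3 -m crank '[[[0.03,-0.75,0.92,0,0,0,0],[0.03,-0.75,0.92,0,0,0,0],[0.03,-0.75,0.92,0,0,0,0],[0.03,-0.75,0.92,0,0,0,0],[0.03,-0.75,0.92,0,0,0,0],[0.03,-0.75,0.92,0,0,0,0],[0,0,0,0,0,0,0],[0,0,0,0,0,0,0]]]'
python3 to.py 468 -113 26 0 0
python3 - <<'E'
from rig import *
import cv2, numpy as np
w=cv2.resize(capture("wrist"),(480,360)); s=cv2.resize(capture("scene")[155:275,205:335],(390,360),interpolation=2)
cv2.imwrite("pics/ws5.png",np.hstack([w,s])[:, :800]) ; 
t=cv2.resize(capture("top")[150:260,210:370],(640,440),interpolation=2); cv2.imwrite("pics/t5.png",t)
E
```

```text
time_s: 13.1
eef_pos: [469.6, -66.4, 33.1]
ee_rot: [0.469, 0.883, -0.001, -0.001]
force: [0.4, -0.2, 0.5]
grip_width: 0.001
grip_force: 0.0
t 13.1 pos [469.6 -66.4  33.1] F [ 0.38 -0.24  0.51]
turn [ 6.99  0.01 -0.01] shift now [-0.06  0.81  1.7 ] shift after turn [-0.07  1.87  0.28] q [ 0.12  0.7   1.8  -1.1   1.17  2.44]
```

View pics/ws5.png

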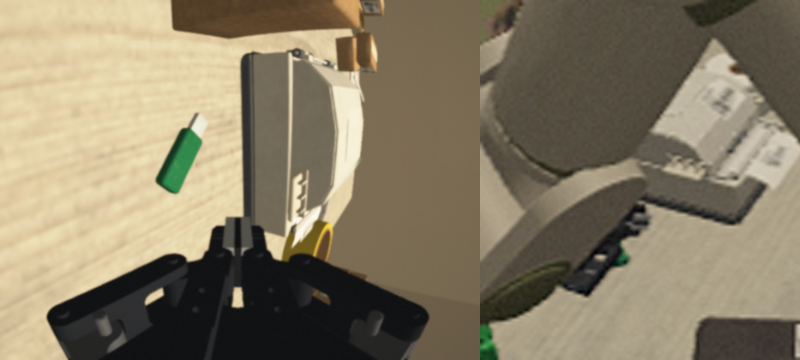

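The wrist view shows the tip at (237,220), with the left lip at (298,200) beside it, above the table and ahead of the tip along the fingers. The USB stick is clear at (180,155). I'll slide under the lip.

```bash
python3 -m crank '[[[0,0.16,0.34,0,0,0,0],[0,0.16,0.34,0,0,0,0],[0,0.16,0.34,0,0,0,0],[0,0.16,0.34,0,0,0,0],[-0.05,0.16,0.34,0,0,0,0],[0,0,0,0,0,0,0],[0,0,0,0,0,0,0],[0,0,0,0,0,0,0]]]'
python3 to.py 468 -113 50 0 0
python3 - <<'E'
from h import *
import cv2
w=capture("wrist");s=sense();cv2.imwrite("pics/w6.png",w[60:300,120:480] if 0 else cv2.resize(w,None,fx=1.4,fy=1.4))
from scipy.spatial.transform import Rotation as Ro
q=s["ee_rot"];R=Ro.from_quat([q[1],q[2],q[3],q[0]]).as_matrix();m=camera_model("wrist");T=np.eye(4);T[:3,:3]=R;T[:3,3]=s["eef_pos"];C=np.linalg.inv(T@m["T_tool_cam"])
for p in([487,-104.5,58],[450,-106.5,58],[487,-104.5,54],[583,-117,50],s["eef_pos"]):
    c=C@np.r_[p,1];x,y,z=c[0],-c[1],-c[2];r=np.hypot(x,y);th=np.arctan2(r,z);print(p,1.4*(m["cx"]+m["fx"]*th*x/r),1.4*(m["cy"]+m["fy"]*th*y/r))
E
```

```text
time_s: 14.05
eef_pos: [468.2, -112.3, 25.0]
ee_rot: [0.469, 0.883, -0.0, -0.0]
force: [0.5, 0.5, 0.2]
grip_width: 0.003
grip_force: 0.0
t 14.05 pos [ 468.2 -112.3   25. ] F [0.49 0.48 0.23]
turn [ 7.    0.   -0.01] shift now [-0.01  0.84 -0.54] shift after turn [-0.01  0.03 -1.  ] q [ 0.03  0.69  1.85 -1.19  1.1   2.46]
[487, -104.5, 58] 451.5213111126071 316.46448465926926
[450, -106.5, 58] 448.96381176175026 404.07705437558695
[487, -104.5, 54] 441.6425444818871 314.4806423960558
[583, -117, 50] 451.084231807178 51.75617124176502
[ 468.17043325 -112.27364154   24.99691994] 387.3071364800293 339.4666030285823
```

View pics/w6.png

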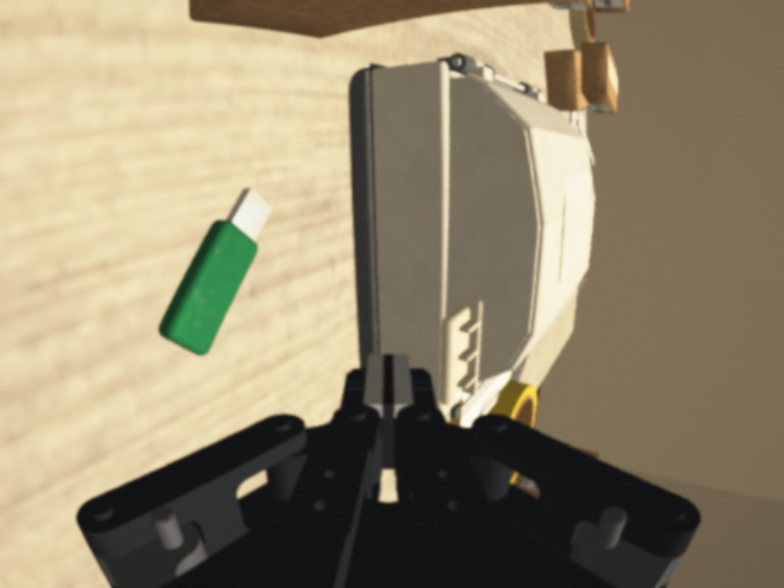

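The projected lip (443,314)–(449,404) coincides with the image and the tip lies under it. Now I lift along the hinge arc.

```bash
python3 -m crank '[[[0.04,0.147,-0.115,0,0,0,0],[0.04,0.147,-0.115,0,0,0,0],[0.04,0.147,-0.115,0,0,0,0],[0.03,0.256,-0.178,0,0,0,0],[0.03,0.256,-0.178,0,0,0,0],[0.03,0.256,-0.178,0,0,0,0],[0.03,0.256,-0.178,0,0,0,0],[0.03,0.256,-0.178,0,0,0,0]]]'
python3 to.py 475 -110.8 78 0 0
python3 -m crank '[[[0.136,0.228,-0.162,0,0,0,0],[0.136,0.228,-0.162,0,0,0,0],[0.136,0.228,-0.162,0,0,0,0],[0.136,0.228,-0.162,0,0,0,0],[0.136,0.228,-0.162,0,0,0,0],[0,0,0,0,0,0,0],[0,0,0,0,0,0,0],[0,0,0,0,0,0,0]]]'
python3 to.py 492 -110 113 0 0
python3 - <<'E'
from rig import *
import cv2
cv2.imwrite("pics/w7.png",cv2.resize(capture("wrist"),None,fx=1.2,fy=1.2))
E
```

```text
time_s: 14.9
eef_pos: [474.9, -111.0, 78.7]
ee_rot: [0.469, 0.883, -0.001, -0.0]
force: [0.2, -0.5, -0.4]
grip_width: 0.002
grip_force: 0.0
t 14.9 pos [ 474.9 -111.    78.7] F [ 0.19 -0.46 -0.35]
turn [ 7.    0.   -0.01] shift now [ 0.   -0.03  0.01] shift after turn [ 0.   -0.01  0.03] q [ 0.03  0.59  1.83 -1.13  1.16  2.33]
time_s: 15.7
eef_pos: [491.5, -110.2, 112.5]
ee_rot: [0.469, 0.883, -0.0, -0.001]
force: [0.5, 0.0, -0.6]
grip_width: 0.005
grip_force: 0.0
t 15.7 pos [ 491.5 -110.2  112.5] F [ 0.52  0.   -0.61]
turn [ 7.    0.01 -0.  ] shift now [ 0.02  0.01 -0.02] shift after turn [ 0.02 -0.01 -0.02] q [ 0.03  0.55  1.77 -1.09  1.2   2.24]
```

```bash
python3 -m crank '[[[0.224,0.174,-0.129,0,0,0,0],[0.224,0.174,-0.129,0,0,0,0],[0.224,0.174,-0.129,0,0,0,0],[0.224,0.174,-0.129,0,0,0,0],[0.224,0.174,-0.129,0,0,0,0],[0.208,0.081,-0.066,0,0,0,0],[0.208,0.081,-0.066,0,0,0,0],[0.208,0.081,-0.066,0,0,0,0]]]'
python3 -m crank '[[[0.208,0.081,-0.066,0,0,0,0],[0.208,0.081,-0.066,0,0,0,0],[0.16,0.029,-0.028,0,0,0,0],[0.16,0.029,-0.028,0,0,0,0],[0.16,0.029,-0.028,0,0,0,0],[0.16,0.029,-0.028,0,0,0,0],[0.16,0.029,-0.028,0,0,0,0],[0,0,0,0,0,0,0]]]'
python3 to.py 566 -106.7 158 0 0
python3 - <<'E'
from rig import *
import cv2, numpy as np
a=cv2.imread("pics/w7.png"); b=cv2.resize(capture("wrist"),None,fx=1.2,fy=1.2)
cv2.imwrite("pics/w8.png",cv2.resize(np.hstack([a,b]),(800,300),interpolation=cv2.INTER_AREA))
c=cv2.resize(capture("scene")[130:260,180:355],(403,300),interpolation=2); d=cv2.resize(capture("top")[80:260,200:410],(397,300),interpolation=2)
cv2.imwrite("pics/all8.png",np.vstack([cv2.imread("pics/w8.png"),np.hstack([c,d])]))
E
```

```text
time_s: 16.55
eef_pos: [535.8, -108.3, 147.8]
ee_rot: [0.469, 0.883, -0.0, -0.0]
force: [-0.6, 0.1, -0.7]
grip_width: -0.002
grip_force: 0.0
time_s: 17.35
eef_pos: [566.3, -107.0, 158.0]
ee_rot: [0.469, 0.883, -0.001, -0.0]
force: [0.1, 0.2, 0.3]
grip_width: -0.001
grip_force: 0.0
t 17.35 pos [ 566.3 -107.   158. ] F [0.08 0.2  0.33]
turn [ 7.    0.   -0.01] shift now [-0.01 -0.01 -0.01] shift after turn [-0.01 -0.01 -0.  ] q [ 0.03  0.61  1.51 -1.04  1.3   2.05]
```

View pics/all8.png

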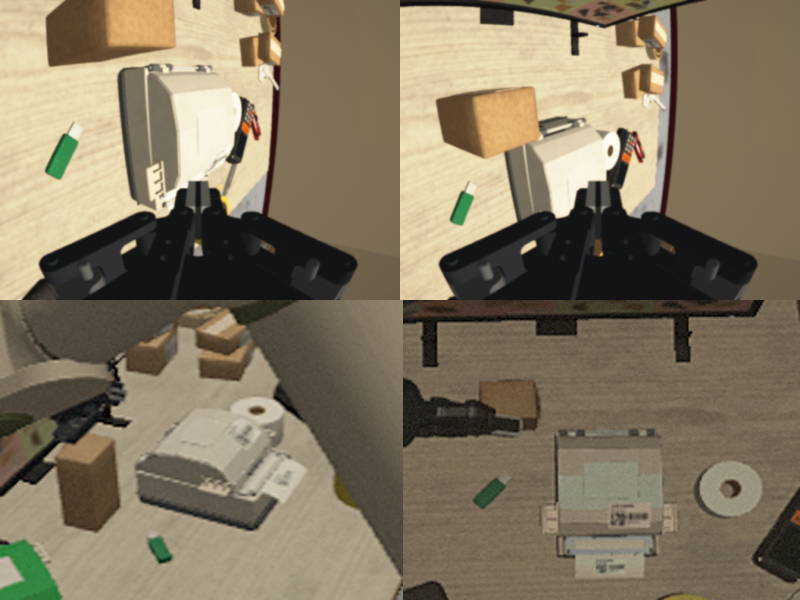

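The last view shows the lid still shut, with the printer, USB stick and roll in place and the carton upright beside it. So the finger slipped past the lip. I'll check where the fingertip really ends, using the top picture.

Run:
```python
from h import *
import cv2
def c(u,v):return ray("top",200+(u-403)/397*210,80+(v-300)/300*180)
print("fingertip in top crop z158..166",onz(c(521,420),166),onz(c(521,432),158),onz(c(521,427),150))
print("lip L now",[onz(c(*p),58) for p in((542,505),(543,532))],"R",[onz(c(*p),58) for p in((677,505),(676,532))])
k=lambda u,v:ray("top",200+u/3.3-.35,80+v/3.3-.35)
print("carton",onz(k(237,235),107),onz(k(234,160),107),onz(k(233,255),0),"printer rear L",onz(k(267,265),55))
# dark silhouette of finger in the fresh top picture
g=capture("top"); s=sense(); print(s["eef_pos"])
a=cv2.cvtColor(g,cv2.COLOR_BGR2GRAY)[135:175,225:300]
for r in a[::3]: print(" ".join(f"{v:3d}" for v in r[::3]))
```

```text
fingertip in top crop z158..166 [577.3 -80.2 166. ] [564.5 -80.4 158. ] [571.6 -80.2 150. ]
lip L now [array([ 486.5, -105.1,   58. ]), array([ 452. , -106.9,   58. ])] R [array([ 490.1, -257.5,   58. ]), array([ 455.4, -256.9,   58. ])]
carton [589.9 -97.9 107. ] [636.8 -95.  107. ] [594.1 -96.    0. ] printer rear L [ 579.5 -118.1   55. ]
[ 565.66565625 -106.9978546   157.80031987]
 96  99  97 102 102  68  83  87  89  91  92  95 100  91  87  52 114 116 106 109 112 109 108 105 107
115 116 110 115 108  67  82  86  93  92  90  87  89  92  89  50 102 102 106 104 111 114 118 118 113
 34  71  89  30  29  21  92  96  91  89  96  91  90  88  90  58 113 113 110 115 108 107 108 106 108
 41  44  48  50  60  29  26  52  91  89  93  92  91  98  87  54 109 113 118 113 108 110 113 113 109
 56  61  61  59  61  41  30  36  86  93  94  96  91  92  89  78  97 106 106 104 101 102  92 108 103
 29  33  35  36  31  36  31  30  48  80  84  94 102  74  72  61 104 113 108 103 104 107 107 105 107
 25  24  27  38  38  26  33  40  42  36  34  35  60  45  48  37 106 107 110 117 111 108 115 112 109
 32  25  22  32  23  20  32  29  34  35  32  43  58  36  43  68 106 107 102 106 105 108 108 103 103
 36  31  32  21  30  36  34  44 108 102  89  76  90 113 110 100 102 107 113  90  60 126  95  60 114
 68  91  86 113 114 110 120 121 114 101  82  84 111 115 112 106 114 116 121  94  83  87  84  88  84
107 109 104 107 112 109 102 111 109 107 107 111 116 108 115 111 110 106 120 104  99  97 102 105 100
111 111 114 112 112 105 104 110 109 108 105 101 106 107 106 107 106 112 114  94  99  95  94  96  96
113 113 119 112 112 115 114 107 112 107 107 107 107 104 111 107 105 104 113 120 128 124 123 124 129
111 110 115 108 114 111 112 116 112 110 112 117 112 115 111 109 108 107 108 120 128 123 128 123 125
```

The real finger ends about 38 mm short of the stated TCP. Top view, wrist view and the carton contact all agree on this. I'll redo the lift with that correction, at a 48° tilt for joint-4 margin.

```bash
python3 -m crank '[[[-0.98,-0.33,-0.14,0,0,0,0],[-0.98,-0.33,-0.14,0,0,0,0],[-0.98,-0.33,-0.14,0,0,0,0],[-0.98,-0.33,-0.14,0,0,0,0],[0,0,0,1,0,0,0],[0,0,0,0,0,0,0],[0,0,0,0,0,0,0],[0,0,0,0,0,0,0]]]'
python3 -m crank '[[[0,-0.9,0.915,0,0,0,0],[0,-0.9,0.915,0,0,0,0],[0,-0.9,0.915,0,0,0,0],[0,-0.9,0.915,0,0,0,0],[0,0,0,0,0,0,0],[0,0,0,0,0,0,0],[0,0,0,0,0,0,0],[0,0,0,0,0,0,0]]]'
python3 to.py 468 -140 0 0 0
python3 - <<'E'
# fit finger-tip length: silhouette tip row in wrist picture along centre column
from h import *
import cv2
g=cv2.cvtColor(capture("wrist"),cv2.COLOR_BGR2GRAY).astype(int)
for r in range(236,276,3): print(r,g[r,255:300:3])
E
```

```text
time_s: 18.35
eef_pos: [467.7, -76.9, 137.9]
ee_rot: [0.408, 0.913, -0.0, -0.001]
force: [-0.0, 0.3, -0.1]
grip_width: -0.002
grip_force: 0.0
time_s: 19.15
eef_pos: [468.6, -84.5, 11.6]
ee_rot: [0.407, 0.913, -0.001, 0.001]
force: [0.5, -0.6, -0.2]
grip_width: 0.001
grip_force: 0.0
t 19.15 pos [468.6 -84.5  11.6] F [ 0.47 -0.65 -0.24]
turn [ 6.   -0.01 -0.01] shift now [-0.02  1.14  1.96] shift after turn [-0.02  2.22  0.46] q [ 0.03  0.66  1.85 -1.06  1.02  2.37]
236 [213 213 213 211 209 201 200 201 204 210 217 216 210 213 213]
239 [207 209 207 204 205 206 211 208 206 211 216 216 212 213 212]
242 [195 200 203 209 214 215 216 212 211 214 214 214 211 210 212]
245 [194 205 213 218 217 214 218 217 216 215 214 213 210 209 207]
248 [212 215 215 215 218 217 219 216 212 213 213 211 210 207 210]
251 [214 211 211 210 212 207 201 199 204 205 201 198 210 213 214]
254 [210 205 202 109  90  88  75  43  47  86  89  88 145 208 211]
257 [209 205 196  89  77  78  60  16  22  74  79  78 122 203 208]
260 [206 207 197  83  78  78  56  16  22  74  79  79 114 204 209]
263 [105 109 103  79  79  79  57  14  21  75  79  79  82 106 106]
266 [18 19 46 78 77 79 56 17 22 72 78 79 74 26 17]
269 [16 17 53 78 79 77 54 16 19 73 79 79 78 28 16]
272 [23 24 58 77 79 79 53 16 19 73 78 79 78 39 23]
275 [19 20 62 79 78 78 54 17 18 73 78 78 79 38 19]
```

```bash
python3 -m crank '[[[0,0.18,0.31,0,0,0,0],[0,0.18,0.31,0,0,0,0],[0,0.18,0.31,0,0,0,0],[0,0.18,0.31,0,0,0,0],[0,0.12,0.21,0,0,0,0],[0,0.12,0.2,0,0,0,0],[0,0.12,0.2,0,0,0,0],[0,0,0,0,0,0,0]]]'
python3 to.py 468 -140 0 0 0
python3 - <<'E'
from h import *
import cv2
w=capture("wrist"); cv2.imwrite("pics/w9.png",w); t=capture("top"); cv2.imwrite("pics/top9.png",t)
print([np.round(sense()["force"],2).tolist() for _ in range(3)])
a=cv2.cvtColor(cv2.imread("pics/top0.png"),6).astype(int);b=cv2.cvtColor(t,6).astype(int)
for n,(r0,r1,c0,c1) in dict(lid=(168,218,285,335),lipR=(200,222,335,346),lipL=(200,222,273,283),paper=(230,246,290,328)).items(): print(n,np.abs(a-b)[r0:r1,c0:c1].mean().round(1),b[r0:r1,c0:c1].mean().round(0))
E
```

```text
time_s: 20.0
eef_pos: [467.6, -137.6, -0.8]
ee_rot: [0.407, 0.914, -0.001, -0.0]
force: [-0.5, -0.5, 0.1]
grip_width: -0.0
grip_force: 0.0
t 20.0 pos [ 467.6 -137.6   -0.8] F [-0.52 -0.45  0.12]
turn [ 6.    0.01 -0.01] shift now [0.02 0.09 0.05] shift after turn [ 0.02  0.09 -0.03] q [-0.08  0.67  1.88 -1.16  0.94  2.39]
[[-0.72, -0.07, 0.38], [-0.72, -0.07, 0.38], [-0.72, -0.07, 0.38]]
lid 7.3 130.0
lipR 7.2 125.0
lipL 7.0 127.0
paper 7.9 140.0
```

```bash
python3 -m crank '[[[0.04,0.093,-0.095,0,0,0,0],[0.04,0.093,-0.095,0,0,0,0],[0.04,0.093,-0.095,0,0,0,0],[0.03,0.23,-0.212,0,0,0,0],[0.03,0.23,-0.212,0,0,0,0],[0.03,0.23,-0.212,0,0,0,0],[0.03,0.23,-0.212,0,0,0,0],[0.03,0.23,-0.212,0,0,0,0]]]'
cat > chk.py <<'E'
from h import *
import cv2,sys
t=capture("top"); cv2.imwrite(f"pics/top{sys.argv[1]}.png",t)
a=cv2.cvtColor(cv2.imread("pics/top0.png"),6).astype(int);b=cv2.cvtColor(t,6).astype(int)
for n,(r0,r1,c0,c1) in dict(lid=(168,218,285,335),lipR=(200,222,335,346),lipL=(200,222,273,283),paper=(230,246,290,328),usb=(184,206,236,260),roll=(178,210,358,390)).items(): print(n,np.abs(a-b)[r0:r1,c0:c1].mean().round(1),b[r0:r1,c0:c1].mean().round(0),end="; ")
s=sense();print(s["eef_pos"].round(1),np.round(s["force"],2))
E
python3 chk.py 10
```

```text
time_s: 20.9
eef_pos: [474.6, -136.0, 49.2]
ee_rot: [0.407, 0.914, -0.001, -0.0]
force: [0.6, 0.2, -1.2]
grip_width: -0.001
grip_force: 0.6
lid 12.7 124.0; lipR 16.1 116.0; lipL 20.0 109.0; paper 8.3 140.0; usb 22.2 73.0; roll 8.1 133.0; [ 475.2 -136.    50.3] [1.34 1.13 2.17]
```

The top picture now differs at the lid and the right lip, so the lid is rising. Continuing.

```bash
python3 -m crank '[[[0.136,0.204,-0.192,0,0,0,0],[0.136,0.204,-0.192,0,0,0,0],[0.136,0.204,-0.192,0,0,0,0],[0.136,0.204,-0.192,0,0,0,0],[0.136,0.204,-0.192,0,0,0,0],[0.224,0.154,-0.152,0,0,0,0],[0.224,0.154,-0.152,0,0,0,0],[0.224,0.154,-0.152,0,0,0,0]]]'
python3 chk.py 11
python3 - <<'E'
# right lip: bright strip right of lid, cols 336-352, brightness by row; fits angle
from h import *
import cv2
a=cv2.cvtColor(cv2.imread("pics/top0.png"),6).astype(int)
for k in(10,11):
    b=cv2.cvtColor(cv2.imread(f"pics/top{k}.png"),6).astype(int)
    print(k,[(r,(b-a)[r:r+4,337:345].mean().round(0)) for r in range(140,226,4)])
# predicted right lip mid pixel for lid angles
m=M["top"];C=np.linalg.inv(m["world_from_camera"])
for th in np.radians([0,20,30,40,50,60,70,80,90,100]):
    px=92-112*np.cos(th)+4*np.sin(th);pz=50+112*np.sin(th)+4*np.cos(th);y=-68;p=np.array([491+px*.999-y*.044,-180+px*.044+y,pz,1])
    c=C@p;print(int(np.degrees(th)+.5),(m["cx"]+m["fx"]*c[0]/-c[2]).round(0),(m["cy"]+m["fy"]*c[1]/c[2]).round(0),end="; ")
E
```

```text
time_s: 21.75
eef_pos: [508.8, -134.5, 100.1]
ee_rot: [0.407, 0.914, -0.0, -0.0]
force: [0.9, 0.4, -0.6]
grip_width: -0.002
grip_force: 0.2
lid 24.7 118.0; lipR 17.0 109.0; lipL 24.7 103.0; paper 7.7 139.0; usb 30.6 63.0; roll 7.5 133.0; [ 509.9 -134.6  101. ] [-0.03 -0.09  1.18]
10 [(140, np.float64(7.0)), (144, np.float64(6.0)), (148, np.float64(7.0)), (152, np.float64(6.0)), (156, np.float64(7.0)), (160, np.float64(7.0)), (164, np.float64(6.0)), (168, np.float64(5.0)), (172, np.float64(7.0)), (176, np.float64(8.0)), (180, np.float64(12.0)), (184, np.float64(11.0)), (188, np.float64(11.0)), (192, np.float64(14.0)), (196, np.float64(21.0)), (200, np.float64(15.0)), (204, np.float64(-8.0)), (208, np.float64(-8.0)), (212, np.float64(-26.0)), (216, np.float64(-9.0)), (220, np.float64(6.0)), (224, np.float64(6.0))]
11 [(140, np.float64(6.0)), (144, np.float64(6.0)), (148, np.float64(6.0)), (152, np.float64(3.0)), (156, np.float64(-0.0)), (160, np.float64(-1.0)), (164, np.float64(-1.0)), (168, np.float64(10.0)), (172, np.float64(15.0)), (176, np.float64(24.0)), (180, np.float64(28.0)), (184, np.float64(23.0)), (188, np.float64(18.0)), (192, np.float64(4.0)), (196, np.float64(6.0)), (200, np.float64(-3.0)), (204, np.float64(-18.0)), (208, np.float64(-13.0)), (212, np.float64(-24.0)), (216, np.float64(-9.0)), (220, np.float64(6.0)), (224, np.float64(6.0))]
0 341.0 211.0; 20 343.0 206.0; 30 344.0 201.0; 40 345.0 194.0; 50 346.0 187.0; 60 346.0 178.0; 70 347.0 168.0; 80 347.0 158.0; 90 346.0 148.0; 100 346.0 138.0;
```

The lip is now seen at about row 180, so the lid is at about 55°, as planned.

```bash
python3 -m crank '[[[0.224,0.154,-0.152,0,0,0,0],[0.224,0.154,-0.152,0,0,0,0],[0.208,0.071,-0.077,0,0,0,0],[0.208,0.071,-0.077,0,0,0,0],[0.208,0.071,-0.077,0,0,0,0],[0.208,0.071,-0.077,0,0,0,0],[0.208,0.071,-0.077,0,0,0,0],[0.16,0.025,-0.032,0,0,0,0]]]'
python3 chk.py 12
python3 -m crank '[[[0.16,0.025,-0.032,0,0,0,0],[0.16,0.025,-0.032,0,0,0,0],[0.16,0.025,-0.032,0,0,0,0],[0.16,0.025,-0.032,0,0,0,0],[0.12,0.02,-0.03,0,0,0,0],[0,0,0,0,0,0,0],[0,0,0,0,0,0,0],[0,0,0,0,0,0,0]]]'
python3 chk.py 13
python3 - <<'E'
import cv2
a=cv2.cvtColor(cv2.imread("pics/top0.png"),6).astype(int)
for k in(12,13):
    b=cv2.cvtColor(cv2.imread(f"pics/top{k}.png"),6).astype(int)
    print(k,[(r,int((b-a)[r:r+4,338:347].mean())) for r in range(112,226,4)])
E
```

```text
time_s: 22.6
eef_pos: [550.1, -132.7, 124.8]
ee_rot: [0.407, 0.914, -0.001, -0.0]
force: [-0.2, -0.5, -0.5]
grip_width: -0.001
grip_force: 0.0
lid 36.8 107.0; lipR 17.0 109.0; lipL 24.7 103.0; paper 7.9 140.0; usb 5.2 95.0; roll 7.7 133.0; [ 550.5 -132.7  124.8] [-0.14  0.5   0.26]
time_s: 23.45
eef_pos: [568.4, -131.7, 129.3]
ee_rot: [0.407, 0.914, -0.0, -0.0]
force: [0.3, 0.1, -0.1]
grip_width: -0.003
grip_force: 0.0
lid 36.7 107.0; lipR 17.0 109.0; lipL 24.6 104.0; paper 8.0 140.0; usb 5.5 95.0; roll 7.8 133.0; [ 568.4 -131.7  129.3] [-0.42  0.44 -0.18]
12 [(112, 5), (116, 6), (120, 6), (124, 6), (128, 5), (132, 6), (136, 6), (140, 4), (144, 1), (148, 17), (152, 16), (156, 24), (160, 18), (164, 3), (168, 6), (172, 5), (176, 7), (180, 6), (184, 6), (188, 6), (192, 7), (196, 6), (200, 0), (204, -13), (208, -9), (212, -19), (216, -6), (220, 6), (224, 6)]
13 [(112, 4), (116, 6), (120, 6), (124, 4), (128, 3), (132, 13), (136, -7), (140, -28), (144, -4), (148, 3), (152, 6), (156, 5), (160, 6), (164, 6), (168, 5), (172, 5), (176, 7), (180, 6), (184, 6), (188, 6), (192, 7), (196, 6), (200, 0), (204, -13), (208, -8), (212, -19), (216, -5), (220, 6), (224, 6)]
```

The lip is at row ~138, so the lid is wide open at about 100°, and the USB stick and roll are unchanged. I'll retract and check that it stays.

```bash
python3 -m crank '[[[-0.2,0,-0.5,0,0,0,0],[-0.2,0,-1,0,0,0,0],[-0.2,0,-1,0,0,0,0],[0,0,-1,0,0,0,0],[0,0,-1,0,0,0,0],[0,0,-0.5,0,0,0,0],[0,0,0,0,0,0,0],[0,0,0,0,0,0,0]]]'
python3 -m crank '[[[0,0,0,0,0,0,0],[0,0,0,0,0,0,0],[0,0,0,0,0,0,0],[0,0,0,0,0,0,0],[0,0,0,0,0,0,0],[0,0,0,0,0,0,0],[0,0,0,0,0,0,0],[0,0,0,0,0,0,0]]]' >/dev/null
python3 chk.py 14
python3 - <<'E'
import cv2,numpy as np
from h import *
a=cv2.cvtColor(cv2.imread("pics/top0.png"),6).astype(int);b=cv2.cvtColor(cv2.imread("pics/top14.png"),6).astype(int)
print([(r,int((b-a)[r:r+4,338:347].mean())) for r in range(112,226,4)])
# carton: brown pixels (red well above blue) in the area left of / behind the printer
g=cv2.imread("pics/top14.png").astype(int)[100:180,225:310]; g0=cv2.imread("pics/top4.png").astype(int)[100:180,225:310]
for i in(g0,g):
    k=((i[...,2]-i[...,0])>38).astype(np.uint8);n,l,st,c=cv2.connectedComponentsWithStats(k);j=1+st[1:,4].argmax();print(st[j],c[j])
E
```

```text
time_s: 24.3
eef_pos: [553.3, -39.1, 212.4]
ee_rot: [0.407, 0.914, -0.0, -0.001]
force: [0.2, 0.3, -0.6]
grip_width: -0.0
grip_force: 0.0
lid 36.9 108.0; lipR 16.6 110.0; lipL 24.4 105.0; paper 9.5 141.0; usb 6.7 96.0; roll 9.1 134.0; [553.6 -38.8 213. ] [-0.4   1.05 -0.25]
[(112, 4), (116, 6), (120, 7), (124, 5), (128, 5), (132, 14), (136, -6), (140, -25), (144, -3), (148, 4), (152, 8), (156, 7), (160, 7), (164, 7), (168, 7), (172, 7), (176, 7), (180, 7), (184, 8), (188, 7), (192, 7), (196, 7), (200, 0), (204, -12), (208, -7), (212, -17), (216, -4), (220, 6), (224, 8)]
[ 16  28  30  24 625] [30.4256 39.44  ]
[ 16  28  30  24 642] [30.29127726 39.57788162]
```

The lid is staying open and the carton is unmoved, so I'm handing in.

```bash
python3 -c "
from rig import *
print(finish_job())"
```

```text
the job is handed in; nothing more can be done
None
```

The carton was pushed upright to the left, about 20 mm clear of the printer. On the second try (the first passed outside the lip) the lid was flipped back by its left lip and stays wide open by itself, and the job was handed in at about 25 s of the 61 s allowed.

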